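# Clamp the pendant blank in the jewellery hand press

### The job

Two hand presses stand on the jewellery bench, and one of them has a round brass pendant blank lying on its anvil. Push the red lever of that press all the way down until it clicks past its catch and stays down by itself, clamping the blank, then let go and move clear. Leave the lever of the empty press up, and do not knock the blank out of place.

Things in the scene. Friction and masses are not known exactly. Their poses are not given: they have to be found in the camera images.
- press_paddle (a point): Centre of the top face of the loaded press's red paddle (70 x 44 x 16 mm, at the end of its lever). x along the lever towards the hinge, z out of the top face. Hinge axis: 150 mm from here along x, 10 mm below along -z, 90 mm above the table. Raised, the lever slopes 32 deg and this point is about 178 mm up; locked, the lever is level, this point 100 mm up and 28 mm further from the hinge.
- press_lever (a joint): Lever of the loaded press, rad: 0 raised (rest), 0.56 fully down, at its stop. A spring pushes it up until about 0.45; past that crest the detent pulls it down to 0.56 and keeps it. Straight down on the paddle takes about 10 N. Base plate 200 x 100 mm; blue hinge cheeks 104 mm high; paddle on the robot's side, lever turned up to 26 deg from straight at the robot.
- blank: Round brass pendant blank, 52 mm across, 5 mm thick, loose under the lever on the loaded press's black anvil (62 mm across, top 35 mm above the table, centre 65 mm from the hinge). Origin at the centre of its underside, z up. A sprung rubber pad on the lever comes down on it and may drag it a few mm, which is fine.
- spare_lever (a joint): Lever of the other, empty press, otherwise the same: 0 raised, 0.56 locked down. It starts raised and must stay so. It stands 240 to 500 mm to the left or right of the loaded press (centre to centre, sideways), its raised paddle's top edge about 200 mm above the table; nothing nearby is taller.
Not all that is in view belongs to the job. Of the things that look like the blank, the smaller one is meant. What is shaped like the part that bears spare_lever but pink is not meant.

How it is judged:
At the end, for the whole second after the job is handed in: The loaded press's lever stays down by itself (over 0.51 rad), the empty press's lever is up (under 0.08 rad), and the blank lies still within 15 mm of where it was (value of joint press_lever above 0.51 rad and value of joint spare_lever below 0.08 rad and distance of blank from where it was at the start of the episode below 0.015 m and linear speed of blank below 0.02 m/s); the robot touches nothing.
It fails at once if the empty press's lever is pushed down (more than 0.15 rad) (value of joint spare_lever above 0.15 rad).
It fails at once if the blank is shifted more than 20 mm (distance of blank from where it was at the start of the episode above 0.02 m).
It also fails if it takes over 32 s, if anything falls off the work surface, if the arm or the gripper's body presses on something with over 40 N, if the wrist force passes 120 N, or if a joint passes its speed limit or range.

### The arm

A 6-joint arm with a two-finger parallel gripper is mounted at the origin on the work surface. World frame = base frame: x ahead of the robot, y to its left, z up, the work surface at z = 0. Lengths are in m, angles in rad, forces in N, time in s.
With the tool pointing down it reaches from about 0.275 to 1 m from the base axis. Payload 8.4 kg.
Tool frame: the origin (TCP) lies on the centre line of the jaws, within the pads' length; the fingertips stand 17 mm ahead of it and the grasp point (between the pads) lies 2 mm behind it (bot.tcp_to_tips is the z of the fingertips in the tool frame, in m); z points along the fingers, y is the line along which they close (so a half turn about z gives the same grasp; the last joint's range is limited). The gripper opens to 85 mm and grips with 20 to 120 N. Pads are 22 mm wide; open, the fingers measure 114 mm over their backs; the gripper's body (76 mm by 85 mm) begins 54 mm behind the grasp point. The pads swing forward as they close: fully open they stand 13 mm farther back than shut.
Start: joints at [-1.109, 0.353, 1.633, -0, 1.155, -0.002], TCP at [0.28, -0.559, 0.248] pointing down, gripper open.
Joint ranges: [-2.63, 2.63], [-0.92, 2.1], [0.06, 2.66], [-1.3, 4.44], [0, 2.69], [-3.02, 3.02]. Speed limits (rad/s): [2.22, 2.22, 2.79, 3.14, 3.14, 3.14].

### API

Orientations are given as a unit quaternion [x, y, z, w].
In Python, from workcell import bot, hand, kinematics, get_obs, vision, hand_in gives the robot as it stands. The module is installed in compiled form; this text tells all that it offers. Calls block until the motion is done:
- bot.reach(position, orientation): joint-space move of the TCP to a pose.
- bot.servo_line(position, ori=None, velocity=0.15): straight line of the TCP; ori=None keeps the orientation; velocity is the mean speed in m/s.
- bot.goto_joints(angles): joint-space move.
- hand.move_gripper(opening, strength=None): finger opening in m; strength is the grip in N (None keeps the last); returns when the fingers have stopped.
- bot.dwell(seconds).
- kinematics.solve_ik(position, orientation): joint angles nearest the present ones, or None.
- get_obs(): the state.
- vision.read_camera(name): name is "side" or "top"; returns a dict with "frame" (420x560x3 uint8, red, green, blue), "intrinsics" (3x3 intrinsics, pixels), "view" (4x4, takes a point from world to camera coordinates). Camera axes: x right, y down, z forward; pixel columns grow to the right and rows downward; lengths in m; the calibration is good to about 2 mm. A picture is of the moment at which its call begins. There is no depth.
A pose or a line that the arm cannot do raises bot.IKError and nothing moves.
- hand_in(): hands the job in; it is judged then, once.
The state is a dict: "time_s": time; "joint_pos": joint angles; "joint_vel": joint speeds; "joint_efforts": joint torques, N m; "position": TCP position; "orientation": TCP orientation; "wrist_force": force on the tool from outside, world axes, zero at the start; "ft_torque": the same for the moment, N m; "gripper_width": finger opening in m; "grip_force": force on a finger pad.
Only numpy, scipy, OpenCV 4.12 (cv2) and the standard library are available. Lean on these libraries where they do the work, as an engineer would, in place of code of your own. Each camera call takes 0.05 s, during which the arm holds its last target. There are 200 camera calls.

## Working session

There is one attempt and no reset: what is moved stays moved. The work goes in short steps, each a Python script; the robot and the scene stay as the last script left them, time stands still between calls to the robot, and variables do not carry over. Pictures are saved under pics/ and viewed, at most 10 in all, crops included, and the job is handed in when it is done.

```bash
mkdir -p pics; python3 - <<'E'
from workcell import vision,get_obs
import cv2,numpy as np
for n in("top","side"):
    c=vision.read_camera(n); cv2.imwrite(f"pics/{n}0.png",c["frame"][:,:,::-1]); np.savez(n+".npz",**c)
    print(c["intrinsics"].tolist(),np.round(c["view"],3).tolist())
E
```

```text
[[389.9109414968774, 0.0, 280.1251774151922], [0.0, 389.9109414968774, 212.46171840400754], [0.0, 0.0, 1.0]] [[-0.022, -0.999, -0.044, 0.014], [-0.991, 0.027, -0.132, 0.554], [0.133, 0.041, -0.99, 0.769], [0.0, 0.0, 0.0, 1.0]]
[[398.2418356542608, 0.0, 276.3852253829453], [0.0, 398.2418356542608, 215.2668984118018], [0.0, 0.0, 1.0]] [[0.953, -0.301, -0.016, -0.507], [-0.223, -0.668, -0.71, 0.185], [0.203, 0.68, -0.704, 0.736], [0.0, 0.0, 0.0, 1.0]]
```

View pics/top0.png

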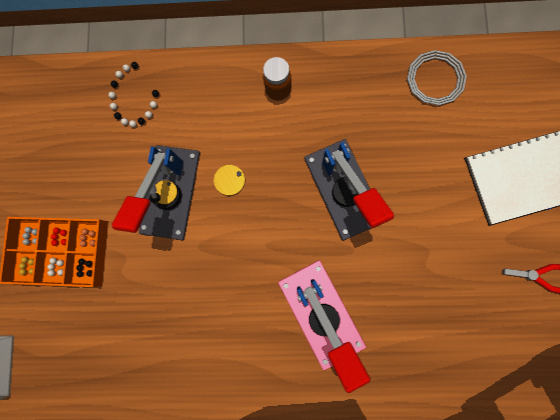

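View pics/side0.png

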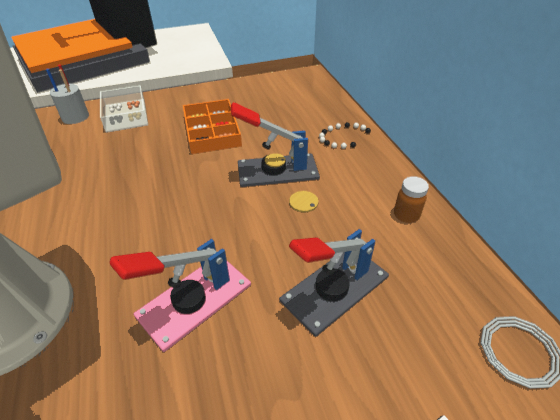

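The top view shows two black presses: one at (165,193) with brass on its anvil, one at (348,190) with an empty anvil. A pink press at (323,318) is a distractor. Of the brass discs, (165,193) lies on the anvil, while (229,180) is bigger and lies on the table. The left black press is therefore the loaded one. I'll measure it and confirm with one enlarged crop.

```bash
cat > h.py <<'E'
import numpy as np,cv2
def ray(c,p):
    V=c["view"];R=V[:3,:3];o=-R.T@V[:3,3];d=R.T@np.linalg.inv(c["intrinsics"])@[p[0],p[1],1];return o,d/np.linalg.norm(d)
def plane(c,p,z):
    o,d=ray(c,p);return o+d*(z-o[2])/d[2]
def tri(c1,p1,c2,p2):
    o1,d1=ray(c1,p1);o2,d2=ray(c2,p2)
    s=np.linalg.lstsq(np.c_[d1,-d2],o2-o1,rcond=None)[0]
    a,b=o1+s[0]*d1,o2+s[1]*d2;return (a+b)/2,np.linalg.norm(a-b)
def blobs(c,kind,roi):
    h=cv2.cvtColor(c["frame"],cv2.COLOR_RGB2HSV)
    if kind=="red": m=cv2.inRange(h,(0,215,90),(4,255,255))|cv2.inRange(h,(174,215,90),(180,255,255))
    if kind=="blue": m=cv2.inRange(h,(105,150,50),(125,255,255))
    if kind=="brass": m=cv2.inRange(h,(20,140,120),(32,255,255))
    x0,y0,x1,y1=roi;k=np.zeros_like(m);k[y0:y1,x0:x1]=m[y0:y1,x0:x1]
    n,l,s,ce=cv2.connectedComponentsWithStats(k)
    return [(s[i,4],s[i,:4].tolist(),ce[i],cv2.minAreaRect(np.argwhere(l==i)[:,::-1].astype(np.float32))) for i in range(1,n) if s[i,4]>12]
E
python3 - <<'E'
from h import *
t=dict(np.load("top.npz"));s=dict(np.load("side.npz"))
for n,c,roi,roi2 in(("top",t,(105,140,205,245),(140,140,250,245)),("side",s,(225,95,325,190),(225,95,325,215))):
    for k in("red","blue","brass"):
        for b in blobs(c,k,roi2 if k=="brass" else roi): print(n,k,b[0],b[1],b[2].round(1),[np.round(q,1).tolist() for q in b[3]], plane(c,b[2],{"red":.17,"blue":.1,"brass":.04}[k]).round(3))
a=t["frame"][135:245,100:250];b=s["frame"][90:215,220:330]
f=lambda x:cv2.resize(x,(390,int(390*x.shape[0]/x.shape[1])),interpolation=cv2.INTER_CUBIC)
a,b=f(a),f(b);o=np.zeros((450,780,3),np.uint8);o[:len(a),:390]=a;o[:min(450,len(b)),390:]=b[:450]
cv2.imwrite("pics/crop.png",o[:,:,::-1])
E
```

```text
top red 852 [112, 196, 37, 37] [130.1 214. ] [[129.8, 213.5], [25.2, 40.2], 23.2] [0.541 0.258 0.17 ]
top blue 57 [149, 147, 6, 16] [151.1 154.3] [[151.0, 154.4], [3.6, 15.8], 14.0] [0.668 0.25  0.1  ]
top blue 62 [164, 149, 6, 16] [166.6 156.8] [[166.8, 156.6], [3.9, 15.7], 12.5] [0.662 0.219 0.1  ]
top brass 706 [214, 165, 31, 30] [228.8 179.8] [[229.0, 179.5], [29.0, 30.0], 90.0] [0.626 0.107 0.04 ]
top brass 64 [156, 181, 7, 14] [158.9 186.8] [[158.3, 187.1], [5.7, 13.3], 10.3] [0.615 0.255 0.04 ]
top brass 151 [164, 182, 13, 21] [171.2 192.6] [[170.9, 192.4], [10.6, 20.9], 10.3] [0.602 0.229 0.04 ]
side blue 366 [292, 131, 15, 39] [299.6 152.2] [[299.0, 150.0], [38.0, 14.0], 90.0] [0.644 0.172 0.1  ]
side brass 194 [265, 154, 20, 13] [274.4 159.7] [[274.5, 160.0], [12.0, 19.0], 90.0] [0.604 0.24  0.04 ]
side brass 454 [289, 191, 29, 21] [303.1 200.9] [[303.0, 201.0], [20.0, 28.0], 90.0] [0.619 0.075 0.04 ]
```

View pics/crop.png

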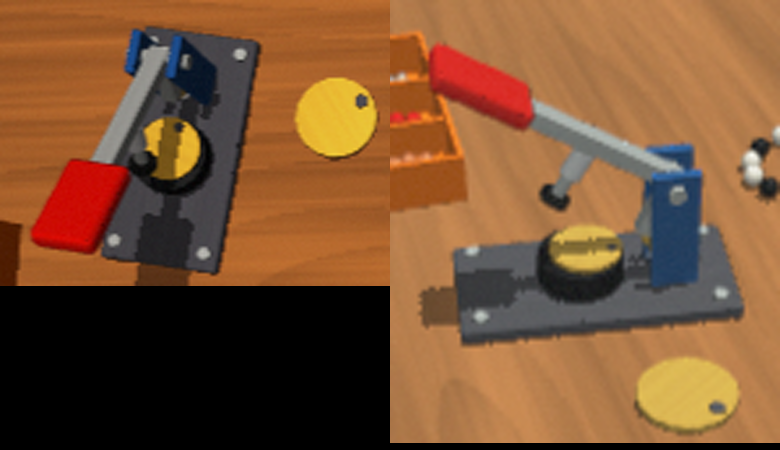

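The crop confirms it: the left black press has brass on its anvil, and the larger disc beside it lies on the table. The lever is turned about 11° from straight: paddle at about (0.541, 0.258), hinge at about (0.661, 0.235). Next I'll close the gripper, go over the top and look from near.

```bash
python3 - <<'E'
from h import *
from workcell import *
from scipy.spatial.transform import Rotation as R
o=get_obs();p=np.array(o["position"]);print(o["time_s"],R.from_quat(o["orientation"]).as_matrix().round(2).tolist())
hand.move_gripper(0.0)
bot.servo_line([p[0],p[1],0.36],velocity=.2)
best=None
for sg in(1,-1):
    x=sg*np.array([-.982,.189,0]);x/=np.linalg.norm(x);z=np.array([0,0,-1.]);q=R.from_matrix(np.c_[x,np.cross(z,x),z]).as_quat()
    j=kinematics.solve_ik([.541,.258,.30],q)
    if j is not None:
        d=np.abs(np.array(j)-o["joint_pos"]).max();print(sg,np.round(j,2),d)
        if best is None or d<best[0]:best=(d,q,j)
np.save("q.npy",best[1]);bot.reach([.541,.258,.30],best[1])
bot.servo_line([.541,.258,.215],velocity=.12)
o=get_obs();print(o["time_s"],o["position"],o["wrist_force"],bot.tcp_to_tips)
for n in("top","side"):
    c=vision.read_camera(n);np.savez(n+"1.npz",**c)
    f=c["frame"][130:270,60:240] if n=="top" else c["frame"][40:220,180:360]
    f=cv2.resize(f,None,fx=2.1,fy=2.1);cv2.imwrite(f"pics/{n}1.png",f[:,:,::-1])
a=cv2.imread("pics/top1.png");b=cv2.imread("pics/side1.png");m=np.zeros((400,a.shape[1]+b.shape[1],3),np.uint8);m[:a.shape[0],:a.shape[1]]=a;m[:b.shape[0],a.shape[1]:]=b;cv2.imwrite("pics/near.png",m)
E
```

```text
0.1 [[0.89, 0.45, -0.0], [0.45, -0.89, 0.0], [0.0, -0.0, -1.0]]
1 [ 0.44  0.27  1.63 -0.    1.24 -0.94] 1.5519038574334016
-1 [ 0.44  0.27  1.63 -0.    1.24  2.2 ] 2.205844199888018
5.45 [0.5414679  0.25817576 0.21565151] [ 0.1778399  -0.58699083  0.31577312] 0.017
```

View pics/near.png

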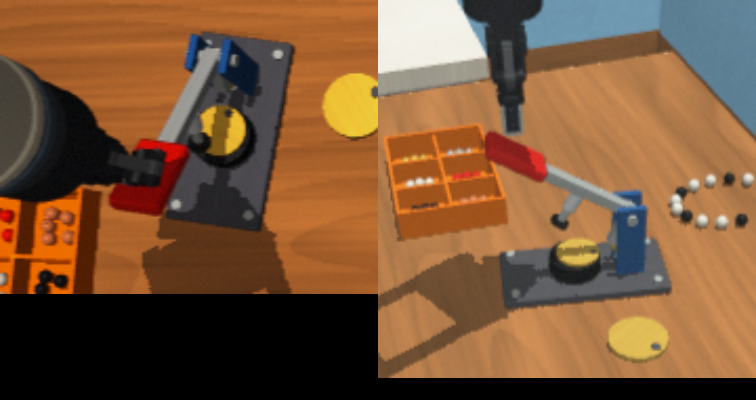

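The closed tips hang over the paddle centre: tip at about (513,132) in the right crop, paddle centre at about (515,155). I'll press along the lever's arc, guarding on force.

```bash
python3 - <<'E'
from h import *
from workcell import *
u=np.array([-.982,.189]);H=np.array([.661,.235])
for e in [.5585,.45,.35,.25,.17,.1,.05,.0,-.015]:
    r=.15*np.cos(e)-.01*np.sin(e);z=.09+.15*np.sin(e)+.01*np.cos(e)
    bot.servo_line([*(H+u*r),z+.017],velocity=.05)
    o=get_obs();f=np.array(o["wrist_force"]);print(e,np.round(o["position"],4),f.round(1),round(o["time_s"],2))
    if f[2]>35: break
for n in("top","side"):np.savez(n+"2.npz",**vision.read_camera(n))
p=o["position"];bot.servo_line([p[0],p[1],.14],velocity=.08)
bot.servo_line([p[0],p[1],.30],velocity=.15)
bot.reach([.40,.19,.40],np.load("q.npy"))
o=get_obs();print(o["time_s"],o["wrist_force"])
m=[]
for n,w in(("top",(100,135,250,245)),("side",(220,90,330,215))):
    c=vision.read_camera(n);np.savez(n+"3.npz",**c)
    for b in blobs(c,"brass",w):print(n,b[0],b[2].round(1),plane(c,b[2],.04).round(3))
    m.append(cv2.resize(c["frame"][::,:,::-1],(400,300)) if n=="top" else cv2.resize(c["frame"][80:220,200:388,::-1],(400,300)))
cv2.imwrite("pics/end.png",np.hstack(m))
E
```

```text
0.5585 [0.5416 0.258  0.1951] [ 1.6 -0.8  3.9] 6.1
0.45 [0.5335 0.2595 0.1816] [ 4.6 -2.9  4.3] 6.58
0.35 [0.5266 0.2609 0.1681] [ 4.9 -3.4  3.9] 7.03
0.25 [0.5204 0.262  0.1537] [ 1.7 -2.   3.2] 7.47
0.17 [0.5168 0.2626 0.1417] [-0.6  0.5 -0.2] 7.87
0.1 [0.5151 0.2629 0.1315] [0.1 0.4 0.5] 8.22
0.05 [0.5141 0.2631 0.1241] [ 0.3 -0.4 -0.8] 8.53
0.0 [0.5143 0.2637 0.1172] [0.6 0.4 3.6] 8.82
-0.015 [0.5143 0.2637 0.117 ] [-5.6 -2.7 25.5] 9.07
11.575 [ 0.22907992  0.40482253 -0.09490707]
top 706 [228.8 179.8] [0.626 0.107 0.04 ]
top 186 [169.6 191.9] [0.603 0.232 0.04 ]
side 145 [274.8 160.6] [0.604 0.237 0.04 ]
side 453 [303.1 200.9] [0.619 0.075 0.04 ]
```

View pics/end.png

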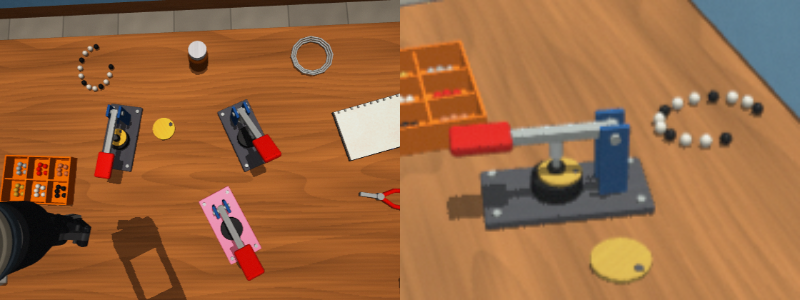

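The loaded lever is level and staying down, its paddle at (480,138) in the right picture. The pad is on the blank, which is still centred at (555,172). The spare press is up at (255,135) in the left picture, and the arm is clear.

```bash
python3 -c "
from workcell import *
print(hand_in())"
```

```text
the job is handed in; nothing more can be done
None
```

I pressed the loaded press's lever down to its stop and it stayed down by itself, clamping the blank with no visible shift; the spare lever is still up, the arm is clear and the job is handed in (no verdict was returned).

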